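# Key the knurled quick coupler onto the leak-test port and hold it home

## Robot

A 7-joint arm with a two-finger parallel gripper is mounted at the origin on the work surface. World frame = base frame: x ahead of the robot, y to its left, z up, the work surface at z = 0. Lengths are in m, angles in degrees, forces in N, time in s.
With the tool pointing down it reaches from about 0.4 to 0.9 m from the base axis. Payload 5.5 kg.
Tool frame: the origin (TCP) lies at the very end of the fingers, on their centre line; the grasp point (between the pads) lies 19 mm behind it (bot.grip_point_offset is the distance from the TCP to the grasp point, in m); z points along the fingers, y is the line along which they close (so a half turn about z gives the same grasp; the last joint's range is limited). The gripper opens to 85 mm and grips with 20 to 120 N. Pads are 22 mm wide; open, the fingers measure 114 mm over their backs; the gripper's body (76 mm by 85 mm) begins 54 mm behind the grasp point. The pads swing forward as they close: fully open they stand 13 mm farther back than shut.
Start: joints at [91.857, 28.699, -24.465, 88.831, 12.651, 65.22, -12.049], TCP at [0.149, -0.633, 0.231] pointing down, gripper open.
Joint ranges: [-164.97, 164.97], [-17.58, 116.51], [-87.97, 89.64], [11.32, 138.91], [-80.73, 260.73], [10.89, 115.49], [-147.41, 147.41]. Speed limits (degrees/s): [147.25, 147.25, 180, 180, 180, 180, 180].

## Interface

Orientations are given as [roll, pitch, yaw] about the fixed x, y, z axes, in that order (R = Rz(yaw) Ry(pitch) Rx(roll)).
In Python, from cell import bot gives the robot as it stands. The module is installed in compiled form; this text tells all that it offers. Calls block until the motion is done:
- bot.goto(position, orientation): joint-space move of the TCP to a pose.
- bot.line_to(position, rot=None, feed=0.15): straight line of the TCP; rot=None keeps the orientation; feed is the mean speed in m/s.
- bot.goto_joints(angles): joint-space move.
- bot.command_gripper(opening, f_grip=None): finger opening in m; f_grip is the grip in N (None keeps the last); returns when the fingers have stopped.
- bot.hold(seconds).
- bot.ik(position, orientation): joint angles nearest the present ones, or None.
- bot.get_image(name): name is "side" or "top" or "wrist"; returns a dict with "frame" (420x560x3 uint8, blue, green, red), "mtx" (3x3 intrinsics, pixels), "extrinsics" (4x4, takes a point from camera to world coordinates). Camera axes: x right, y down, z forward; pixel columns grow to the right and rows downward; lengths in m; the calibration is good to about 2 mm. A picture is of the moment at which its call begins. There is no depth.
A pose or a line that the arm cannot do raises bot.PlanningError and nothing moves.
- bot.close_job(): hands the job in; it is judged then, once.
Readings, each from a call of its own:
- bot.get_t(): time.
- bot.get_joint_positions(): joint angles.
- bot.get_joint_velocities(): joint speeds.
- bot.get_joint_torque(): joint torques, N m.
- bot.get_position(): TCP position.
- bot.get_eef_rot(): TCP orientation.
- bot.get_wrist_force(): force on the tool from outside, world axes, zero at the start.
- bot.get_ft_torque(): the same for the moment, N m.
- bot.get_grip_width(): finger opening in m.
- bot.get_gripper_force(): force on a finger pad.
Only numpy, scipy, OpenCV 4.12 (cv2) and the standard library are available. Lean on these libraries where they do the work, as an engineer would, in place of code of your own. Each camera call takes 0.05 s, during which the arm holds its last target. There are 200 camera calls.

## Task

Pick the knurled brass quick coupler out of the row and put it, mouth down, over the nipple of the leak-test port; turn it until the hidden keyways inside it drop over the nipple's pins, then push it fully home against the spring-loaded red seal. Finish while still holding it there in the gripper, pushed home: do not let go. Leave the regulator, the hex bushing and the gauge where they lie.

Things in the scene. Friction and masses are not known exactly. Their poses are not given: they have to be found in the camera images.
- coupler: Knurled brass quick coupler, loose, 0.28 to 0.46 kg, stands upright mouth down on the bench. Round collar 48 mm wide, 42 mm tall, closed top with a stub 16 mm wide, 10 mm tall (52 mm in all). Origin: centre of the underside (mouth), z up. Inside: bore 22.4 mm wide, 21 mm long from the mouth, cut by three straight keyways 10 mm wide, 120 degrees apart, unseen from outside; wider hollow above.
- coupler_grip (a point): Point on the coupler's axis 28 mm above its underside, a good height to grip its knurled outside (48 mm wide).
- station: Leak-test port, fixed: round grey base 130 mm wide, 12 mm thick; pedestal 60 mm wide, flat top 60 mm above the bench; on it a steel nipple 20 mm wide, 36 mm tall (top at 96 mm; the last 6 mm taper to 12 mm wide). Origin: on the nipple's axis at bench height, z up. Along +x a copper pipe leads to a valve with a green lever 118 mm from the axis, all lower than 60 mm.
- port_pins (a point): Point on the nipple's axis, 82 mm above the bench, level with the tops of three round pins 5 mm thick, 120 degrees apart, reaching 14.5 mm from the axis. Their angle varies and is unrelated to this yaw. If the keyways miss them the coupler's underside rests at this height; if matched (within about 0.12 rad and centred) it can go down 12 mm freely to the red seal. At most 2.1 rad of turning is needed.
- seat (a joint): Spring-loaded red seal ring (43 mm wide, 4 mm thick) round the nipple's foot. 0 = up, its top 70 mm above the bench; 0.006 (m) = fully down on a hard stop, with the coupler's underside 64 mm above the bench. 6 N starts it, 9 N holds it fully down: more than the coupler's weight, so it lifts the coupler again if nobody pushes.
- regulator: Bystander: cream plastic gas regulator, round, 62 mm wide, 48 mm tall with its black knob, a stub to one side. Loose. Origin: centre of the underside.
- bushing: Bystander: steel hex bushing, 36 mm across flats, 34 mm tall with its round thread. Loose. Origin: centre of the underside.
- gauge: Bystander: round chrome pressure gauge lying on its back, 62 mm wide, 27 mm tall, a short brass stem to one side (to 44 mm from the centre). Loose. Origin: centre of the underside.
There are look-alikes about, which are no part of the job. There is more than one size of the station; the job needs the larger.

How it is judged (in metres and radians):
On the way, in this order (a step that is already met when the one before it is completed fails the run):
1. the coupler is in the fingers, lifted clear of the bench (height (world z) of coupler above 0.03 m and contact force between the fingers and coupler above 1 N), for 0.2 s.
2. the coupler is centred on the nipple, its mouth over the nipple's top (z of coupler in the frame of station below 0.092 m and horizontal distance between coupler and station below 0.004 m), for 0.1 s.
At the end, for the whole second after the job is handed in: The coupler is upright (within 0.08 rad) and centred (3.5 mm) on the nipple, pins in its keyways, underside under 66 mm above the bench, the seal ring pushed down over 4.5 mm of its 6 mm; the fingers still hold it there (over 1 N), still, through the last second (horizontal distance between coupler and station below 0.0035 m and angle between coupler's own z axis and vertical below 0.08 rad and z of coupler in the frame of station below 0.066 m and value of joint seat above 0.0045 m and contact force between the fingers and coupler above 1 N and linear speed of coupler below 0.02 m/s); the arm keeps its last pose, push and grip.
It fails at once if a bystander (regulator, bushing or gauge) was shifted by more than 15 mm (distance of any of regulator, bushing, gauge from where it was at the start of the episode above 0.015 m).
It also fails if it takes over 72 s, if anything falls off the work surface, if the arm or the gripper's body presses on something with over 40 N, if the wrist force passes 120 N, or if a joint passes its speed limit or range.

## Working session

There is one attempt and no reset: what is moved stays moved. The work goes in short steps, each a Python script; the robot and the scene stay as the last script left them, time stands still between calls to the robot, and variables do not carry over. Pictures are saved under pics/ and viewed, at most 10 in all, crops included, and the job is handed in when it is done.

```bash
mkdir -p pics
cat > h.py <<'E'
import numpy as np, cv2
from cell import bot
def ray(im,u,v,z):
    K=np.array(im["mtx"]);T=np.array(im["extrinsics"])
    d=T[:3,:3]@np.linalg.inv(K)@[u,v,1];o=T[:3,3]
    return o+d*(z-o[2])/d[2]
def proj(im,p):
    K=np.array(im["mtx"]);T=np.linalg.inv(np.array(im["extrinsics"]))
    q=K@(T[:3,:3]@np.array(p)+T[:3,3]);return q[:2]/q[2]
E
python3 - <<'E'
from h import *
import pickle
for n in("top","side"):
    im=bot.get_image(n);pickle.dump(im,open(n+".pkl","wb"));cv2.imwrite(f"pics/{n}.png",cv2.resize(im["frame"],(800,600),interpolation=cv2.INTER_CUBIC))
    print(n,np.round(im["extrinsics"],3).tolist())
print(bot.get_t(),bot.get_eef_rot(),bot.get_wrist_force())
E
```

```text
top [[0.028, -0.983, 0.179, 0.271], [-1.0, -0.028, 0.004, 0.072], [0.001, -0.179, -0.984, 1.338], [0.0, 0.0, 0.0, 1.0]]
side [[0.957, -0.229, 0.178, 0.254], [-0.29, -0.717, 0.634, -0.772], [-0.018, -0.658, -0.753, 1.079], [0.0, 0.0, 0.0, 1.0]]
0.1 [-1.79899484e+02 -2.97118938e-03  1.32274319e+01] [ 0.55551492  0.22684948 -0.05855384]
```

View pics/top.png

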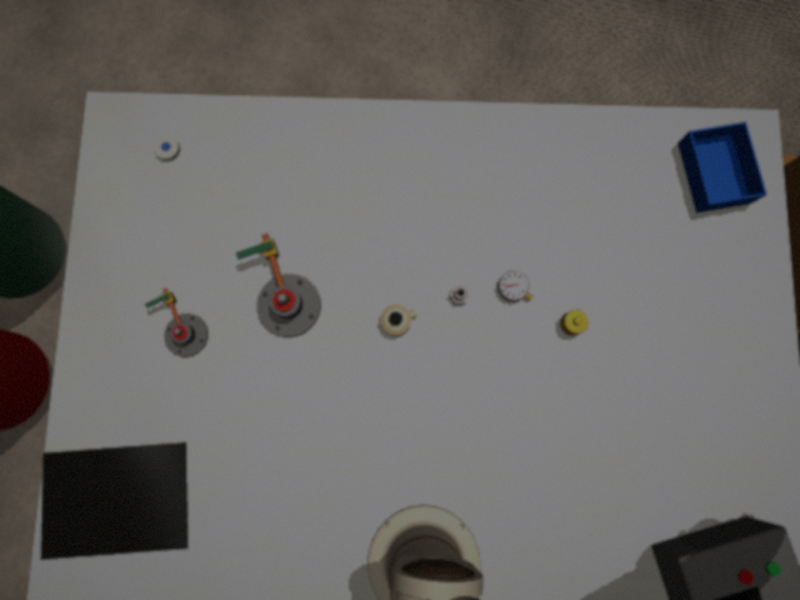

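View pics/side.png

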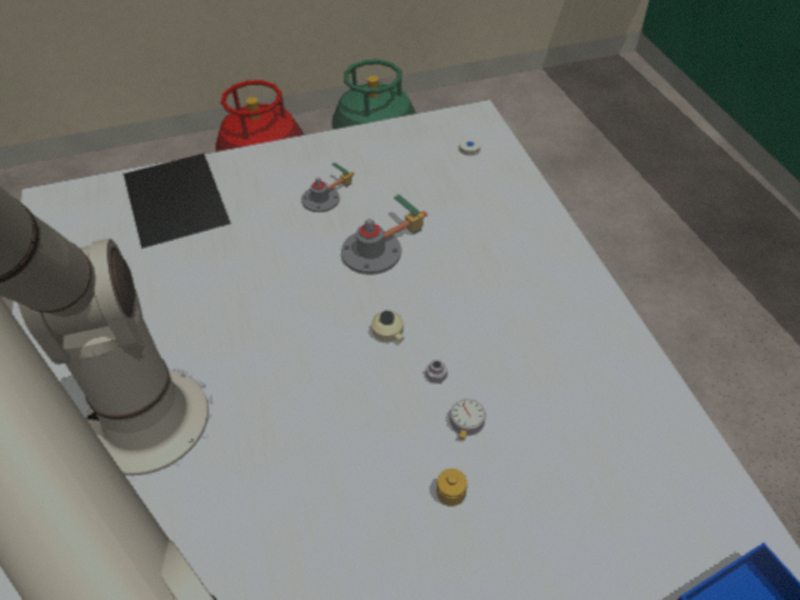

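The top picture shows the coupler at about (575,322), the large station base at (289,305) with its nipple near (285,298), and the regulator, bushing and gauge in a row between them.

Run:
```python
from h import *
import pickle
t=pickle.load(open("top.pkl","rb"));s=pickle.load(open("side.pkl","rb"));k=.7
print("coup",ray(t,575*k,321*k,.045),ray(s,452*k,478*k,.052))
print("stat base",ray(t,289*k,305*k,.012),ray(s,371*k,251*k,.012), "nip",ray(t,283*k,297*k,.096),ray(s,370*k,222*k,.096))
for n,u,v in(("reg",396,320),("bush",459,296),("gauge",514,286)):print(n,ray(t,u*k,v*k,.02))
c=ray(t,575*k,321*k,.045)
for y in range(-180,180,30):
    q=bot.ik([c[0],c[1],.2],[180,0,y]); p=bot.ik([.57,.2,.2],[180,0,y])
    print(y,None if q is None else np.round(q,0), None if p is None else np.round(p,0))
```

```text
coup [ 0.46764753 -0.28589316  0.045     ] [ 0.46879162 -0.29052432  0.052     ]
stat base [0.48917561 0.28275958 0.012     ] [0.49034075 0.27873367 0.012     ] nip [0.49040354 0.28163382 0.096     ] [0.49207601 0.27784657 0.096     ]
reg [0.46343274 0.06559483 0.02      ]
bush [ 0.51584723 -0.0600825   0.02      ]
gauge [ 0.53952392 -0.17105418  0.02      ]
-180 [ 77.  33. -64. 105.  33.  64.  91.] [ 26.  47. -75.  97.  47.  74.  32.]
-150 [ 82.  40. -74. 105.  41.  69. 114.] [ 26.  47. -75.  97.  47.  74.  62.]
-120 [ -25.   42.   78.  108.  -45.   69. -141.] [ 26.  47. -75.  97.  47.  74.  92.]
-90 [ -20.   32.   65.  108.  -33.   62. -121.] [ 26.  47. -75.  97.  47.  74. 122.]
-60 [  48.   20.  -24.  105.    9.   56. -130.] [ -62.   35.   57.  100.  -32.   64. -145.]
-30 [  52.   21.  -29.  105.   12.   57. -102.] [ -32.   24.   14.   99.   -7.   58. -136.]
0 [ 58.  22. -36. 105.  16.  58. -75.] [  16.   33.  -52.   97.   29.   64. -135.]
30 [ 62.  24. -42. 105.  18.  58. -47.] [  6.  28. -37.  97.  19.  61. -97.]
60 [ 66.  25. -47. 105.  21.  59. -20.] [ 21.  38. -62.  97.  36.  68. -80.]
90 [ 70.  27. -52. 105.  25.  60.   8.] [ 26.  47. -75.  97.  47.  74. -58.]
120 [ 71.  28. -54. 105.  26.  61.  37.] [ 26.  47. -75.  97.  47.  74. -28.]
150 [ 73.  29. -58. 105.  28.  62.  65.] [ 26.  47. -75.  97.  47.  74.   2.]
```

Run:
```python
from h import *
import pickle
bot.goto([.468,-.288,.2],[180,0,60])
im=bot.get_image("wrist");pickle.dump(im,open("w1.pkl","wb"));cv2.imwrite("pics/w1.png",im["frame"])
print(bot.get_t(),bot.get_position(),np.round(im["extrinsics"],3).tolist(),proj(im,[.468,-.288,.052]),bot.get_wrist_force(),bot.get_joint_positions())
```

```text
1.8667 [ 0.46718924 -0.29002186  0.19988539] [[0.864, -0.479, -0.155, 0.506], [-0.503, -0.822, -0.267, -0.222], [0.001, 0.309, -0.951, 0.342], [0.0, 0.0, 0.0, 1.0]] [283.07298622 198.61008048] [ 0.36873209 -1.12271101  0.01267169] [ 66.10352775  25.34743108 -46.96810398 104.67797798  21.40060073
  59.24303784 -19.50832461]
```

View pics/w1.png

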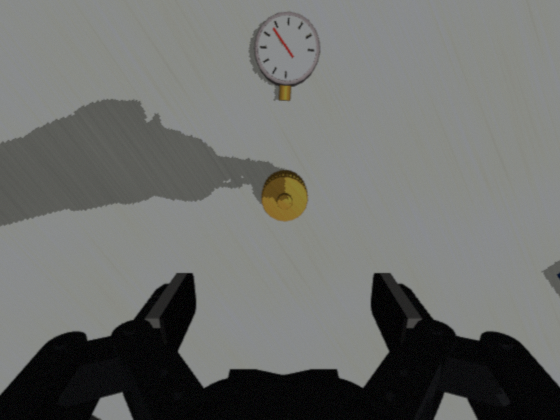

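The picture shows the coupler's stub centred at (284,200), 1 px from where I expected it, and the fingers are clear of the gauge.

Run:
```python
from h import *
import pickle
im=pickle.load(open("w1.pkl","rb"));c=ray(im,284,200,.052);print(c)
bot.goto([c[0],c[1],.09],[180,0,60]);bot.hold(.3);print(bot.get_position())
bot.line_to([c[0],c[1],.010],feed=.08);bot.hold(.2);print(bot.get_position(),bot.get_wrist_force())
bot.command_gripper(.03,f_grip=80);bot.hold(.3)
print(bot.get_grip_width(),bot.get_gripper_force(),bot.get_position(),bot.get_wrist_force())
bot.line_to([c[0],c[1],.20],feed=.12);bot.hold(.4)
print(bot.get_position(),bot.get_wrist_force(),bot.get_ft_torque(),bot.get_t(),bot.get_gripper_force())
im=bot.get_image("wrist");pickle.dump(im,open("w2.pkl","wb"));cv2.imwrite("pics/w2.png",im["frame"])
p=bot.get_position();print(proj(im,[p[0],p[1],.20+.042]))
```

```text
[ 0.46807819 -0.28968238  0.052     ]
[ 0.46914644 -0.29050466  0.09171297]
[ 0.46838979 -0.28998129  0.01050272] [-0.55335806 -0.89905507  0.14754189]
0.0457834111131718 81.4006957411766 [ 0.46834116 -0.28984479  0.0105551 ] [-1.32457019  0.64994506  5.06925885]
[ 0.46803825 -0.28962116  0.19986851] [-0.26030261 -0.61831816 -2.83811566] [-0.07057369  0.02824437 -0.02144116] 6.9167 82.0308559667319
[284.41317837 326.43459736]
```

View pics/w2.png

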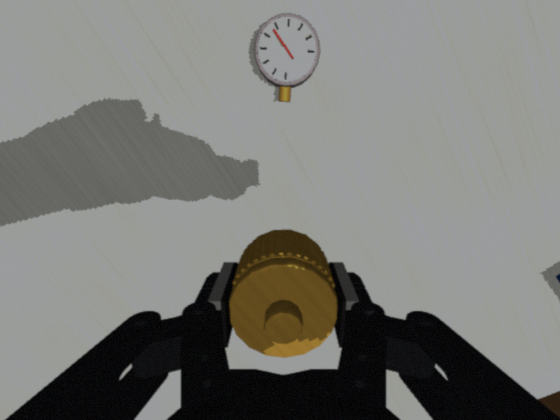

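The coupler sits centred between the pads: its stub face is at about (283,326) and I predicted (284,326). Next I'll go above the station.

Run:
```python
from h import *
import pickle
from math import *
bot.goto([.468,-.29,.26],[180,0,75])
bot.goto([.491,.280,.26],[180,0,75]);bot.hold(.4)
for i,y in enumerate((75,135)):
    if i: bot.goto([.491,.280,.26],[180,0,y]);bot.hold(.4)
    im=bot.get_image("wrist");pickle.dump(im,open(f"w3{i}.pkl","wb"))
    print(bot.get_position(),bot.get_joint_positions()[6],bot.get_wrist_force(),bot.get_gripper_force(),bot.get_t(),proj(im,[.491,.28,.096]))
    f=im["frame"][90:290,190:390];cv2.imwrite(f"pics/w3{i}.png",cv2.resize(f,(600,600),interpolation=cv2.INTER_CUBIC))
a,b=[cv2.resize(cv2.imread(f"pics/w3{i}.png"),(400,400)) for i in(0,1)];cv2.imwrite("pics/w3.png",np.hstack([a,b]))
```

```text
[0.49111714 0.27981669 0.26002737] -77.60409420988908 [-0.5148567   1.03899375 -2.19304475] 82.29960897937417 9.8417 [283.34339994 196.76819947]
[0.49101298 0.28003708 0.26009226] -25.696932117376118 [-0.20557265 -0.42369994 -2.77979218] 82.021309370175 11.1667 [283.92333257 197.70496846]
```

View pics/w3.png

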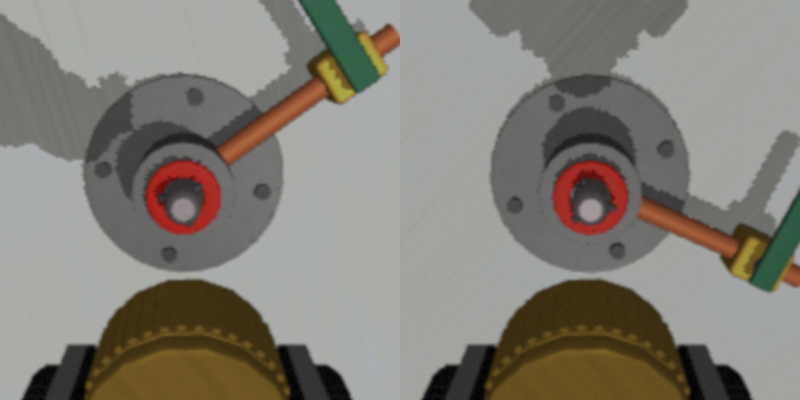

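In the left view (yaw 75) the nipple top maps to full-image pixel (281,194), and in the right view (yaw 135) to (285.2,194.5). The pins are only just visible, so I'll find the keyways by touch.

Run:
```python
from h import *
import pickle
P=[ray(pickle.load(open(f"w3{i}.pkl","rb")),u,v,.096) for i,(u,v) in enumerate(((281,194),(285.2,194.5)))]
c=np.mean(P,0)[:2];print(P,c);np.save("c.npy",c)
bot.goto([*c,.20],[180,0,75]);bot.line_to([*c,.112],feed=.1);bot.hold(.3)
f0=bot.get_wrist_force();print(bot.get_position(),f0,bot.get_t())
for z in np.arange(.109,.088,-.002):
    bot.line_to([*c,z],feed=.03);bot.hold(.1)
    f=bot.get_wrist_force()-f0;print(round(z,3),np.round(bot.get_position(),4),np.round(f,1),np.round(bot.get_ft_torque(),2))
    if f[2]>10 or np.hypot(*f[:2])>15:break
print(bot.get_t(),bot.get_gripper_force())
```

```text
[array([0.48942309, 0.28347743, 0.096     ]), array([0.48951509, 0.28335143, 0.096     ])] [0.48946909 0.28341443]
[0.4897102  0.28347227 0.11241677] [-0.35121399  0.30766965 -2.64857675] 13.4167
0.109 [0.4894 0.2834 0.1089] [ 0.9 -0.8 -0.4] [-0.03  0.01 -0.03]
0.107 [0.4894 0.2835 0.107 ] [ 0.2 -0.2  0.3] [ 0.   -0.    0.04]
0.105 [0.4894 0.2834 0.105 ] [-0.4 -1.1 -0.7] [ 0.02 -0.   -0.03]
0.103 [0.4895 0.2834 0.103 ] [ 0.1 -0.4 -0.5] [ 0.02 -0.    0.02]
0.101 [0.4894 0.2834 0.101 ] [ 0.5 -0.1 -0.8] [-0.03 -0.03  0.03]
0.099 [0.4895 0.2835 0.099 ] [-0.5 -0.2 -0.4] [ 0.1   0.   -0.06]
0.097 [0.4895 0.2835 0.097 ] [ 0.8 -0.2 -0.5] [ 0.12 -0.04 -0.03]
0.095 [0.4895 0.2835 0.095 ] [ 0.5  1.  -0.7] [ 0.21 -0.07  0.02]
0.093 [0.4894 0.2835 0.0929] [ 0.9  0.5 -1.1] [ 0.19 -0.11  0.  ]
0.091 [0.4895 0.2835 0.091 ] [ 1.1  1.3 -0.1] [ 0.28 -0.16  0.04]
0.089 [0.4895 0.2835 0.0889] [ 1.5  2.2 -2.1] [ 0.37 -0.22 -0.  ]
17.2667 82.50776446424425
```

Run:
```python
from h import *
c=np.load("c.npy");f0=np.array([0,0,-2.7])
for z in np.arange(.0875,.0725,-.0015):
    bot.line_to([*c,z],feed=.03);bot.hold(.15)
    f=bot.get_wrist_force()-f0;print(round(z,4),np.round(bot.get_position(),4),np.round(f,1),np.round(bot.get_ft_torque(),2))
    if f[2]>12 or np.hypot(*f[:2])>15:break
print(bot.get_t(),bot.get_gripper_force())
s=bot.get_image("side");q=proj(s,[*c,.09]).astype(int);print(q)
f=s["frame"][q[1]-50:q[1]+50,q[0]-60:q[0]+60];cv2.imwrite("pics/s1.png",cv2.resize(f,(720,600),interpolation=cv2.INTER_CUBIC))
```

```text
0.0875 [0.4895 0.2835 0.0875] [ 1.   1.2 -0.7] [ 0.38 -0.16 -0.01]
0.086 [0.4895 0.2835 0.0859] [ 1.2  2.2 -1.2] [ 0.47 -0.13 -0.02]
0.0845 [0.4895 0.2835 0.0845] [ 1.1  2.6 -0.9] [ 0.46 -0.23  0.01]
0.083 [0.4895 0.2835 0.083 ] [ 1.   3.2 -1.5] [ 0.51 -0.32 -0.02]
0.0815 [0.4895 0.2834 0.0814] [ 1.1  1.7 -0.1] [ 0.49 -0.22 -0.02]
0.08 [0.4895 0.2835 0.0804] [-0.1  0.6  5.9] [0.14 0.05 0.03]
0.0785 [0.4895 0.2835 0.0786] [-0.3  1.3  7.4] [0.22 0.05 0.03]
0.077 [0.4896 0.2835 0.077 ] [-0.7  1.4  7.4] [ 0.22 -0.09 -0.01]
0.0755 [0.4896 0.2835 0.0756] [0.1 0.8 7.9] [ 0.19 -0.05  0.01]
0.074 [0.4896 0.2835 0.0745] [-1.5  0.6 11.6] [ 0.01  0.22 -0.03]
21.2667 83.73640218749642
[257 155]
```

View pics/s1.png

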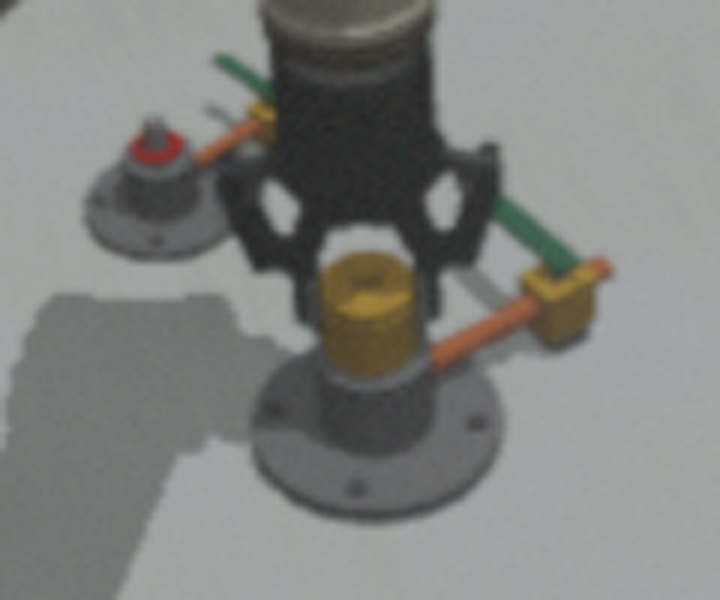

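The side crop shows the coupler's underside almost down on the pedestal, around (370,370), with no red ring visible. The force profile fits the seal spring: about 6 N from a height of 0.0804, 8 N by 0.0755, then rising at the stop. The keyways happened to match at this yaw. I'll push a little firmer to confirm the hard stop.

Run:
```python
from h import *
c=np.load("c.npy")
for z in (.0735,.073,.0725):
    bot.line_to([*c,z],feed=.02);bot.hold(.4)
    f=bot.get_wrist_force();print(z,np.round(bot.get_position(),4),np.round(f,1))
    if f[2]>20:break
bot.hold(.5);print(np.round(bot.get_wrist_force(),1),bot.get_position(),bot.get_gripper_force(),bot.get_t())
```

```text
0.0735 [0.4896 0.2835 0.0745] [-2.3 -1.2 13.2]
0.073 [0.4896 0.2836 0.0745] [-3.  -2.3 16.9]
0.0725 [0.4896 0.2836 0.0744] [-3.9 -3.5 21.4]
[-4.2 -3.3 20.3] [0.48958557 0.28362461 0.07443975] 85.169209074229 23.7667
```

Position stays at 0.0745 while the force climbs to about 20 N, so it is on the hard stop and steady.

```bash
python3 -c "
from cell import bot
print(bot.close_job())"
```

```text
the job is handed in; nothing more can be done
None
```

The coupler is over the larger port's nipple and pushed home on the hard stop, still held in the gripper at about 85 N with a 20 N push; the keyways matched without turning, and I handed the job in at about 24 s (no verdict was returned).

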